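# Taking down the hanging-weight demonstration

### The job

Take down the hanging-weight demonstration: first lift the brass weight off the hook and set it down gently, upright, on the floor of the shallow grey tray beside the disc that is there. Then draw the hook rod straight up out of its socket and lower it, foot down, all the way into the tall white pot before letting go. Do not tip or drop anything, and leave everything else where it stands.

Things in the scene. Friction and masses are not known exactly. Their poses are not given: they have to be found in the camera images.
- weight: Loose brass hanging weight, 0.25 to 0.5 kg, 103 mm tall: cylinder 40 mm across, 42 mm high, a short neck, then an upright rectangular stirrup 40 mm wide along y, 8 mm thick along x, z = 48 to 103 mm. Origin: centre of its flat underside, z up. At the start it hangs in the hook, axes turned as the rod's, underside about 14 mm above the socket block, free to swing a little.
- weight_grip (a point): Middle of the stirrup, 80 mm above the weight's underside: a good grip from above, closing along y on the flat outer faces of the two side bars (40 mm across, 51 to 103 mm above the underside); the hook passes between the fingers.
- weight_bar (a point): Middle of the stirrup's round top bar (7 mm thick), 99.5 mm above the weight's underside. Below it the stirrup's window is 28 mm wide, 43 mm high. Hung, this bar lies in the bend of the hook. To come off it must rise at least 18 mm (over the tip) but less than 31 mm (then the window's lower edge meets the hook), then move outwards, along the rod's -x.
- hook_rod: Loose steel hook rod, about 0.3 kg, upright in the socket. Origin: centre of the underside of its foot, z up along it. Foot 14 mm square, z = 0 to 60 mm; thin round shank; head 16 mm square, z = 110 to 165 mm. From the head's -x face a hook of 8 mm round bar runs out, falls slightly to its bend, then rises to its tip.
- rod_head (a point): Centre of the rod's head, 140 mm above the rod's underside: a good grip from above, closing along y (16 mm).
- hook_bend (a point): Lowest point of the hook (centre line of the bar), at x = -50 mm, z = 150 mm of the rod.
- hook_tip (a point): Upturned end of the hook (centre line), at x = -66 mm, z = 168 mm of the rod; the bar's top is 4 mm higher.
- socket: Painted grey socket block, 100 x 100 x 55 mm, fixed on a cork mat 3 mm thick. Origin: centre of its underside, 3 mm above the bench. In the middle of its top a vertical square hole, 15 mm wide, 45 mm deep (floor at z = 10 mm of the block), in which the rod's foot stands with 1 mm clearance, so the rod cannot turn. Its x and y axes are those of the rod.
- tray: Shallow grey plastic tray, fixed, 160 mm (x) x 130 mm (y) outside, walls 5 mm thick and 30 mm high, inner floor at z = 5 mm. Origin: centre of its underside. Its -x half is free, the disc is in its +x half.
- disc: Loose flat brass disc, 48 mm in diameter, 20 mm high, lying in the tray. Origin: centre of its underside. Bystander.
- pot: Tall white plastic pot, fixed, square, 72 mm outside, walls 5 mm thick (62 mm opening), 110 mm high, open on top, empty, inner floor at z = 5 mm. Origin: centre of its underside. Rod let go in it leans against its rim.
- dropper: Small amber bottle, 24 mm in diameter, 62 mm high. Origin: centre of its underside. Bystander.
- beaker: White beaker, 52 mm at the rim, 60 mm high. Origin: centre of its underside. Bystander.
- cylinder10: Slim yellow measuring cylinder on a six-sided foot 56 mm wide, 145 mm high. Origin: centre of its underside. Bystander.
- eraser: White eraser, 50 x 22 x 12 mm. Origin: centre of its underside. Bystander.
- cup0: Small red cup, 52 mm at the rim, 45 mm high. Origin: centre of its underside. Bystander.
- cup1: Small red cup, 52 mm at the rim, 45 mm high. Origin: centre of its underside. Bystander.
- cup2: Small red cup, 52 mm at the rim, 45 mm high. Origin: centre of its underside. Bystander.
Mind the look-alikes: they are no part of the job. Leave any blue or green look-alike of the weight alone.

How it is judged:
By the outcome, as a careful person would: the job done as asked, in the order asked, and still so for the second after the job is handed in, with the robot touching nothing.
It also fails if it takes over 64 s, if anything falls off the work surface, if the arm or the gripper's body presses on something with over 40 N, if the wrist force passes 120 N, or if a joint passes its speed limit or range.

### The arm

A 7-joint arm with a two-finger parallel gripper is mounted at the origin on the work surface. World frame = base frame: x ahead of the robot, y to its left, z up, the work surface at z = 0. Lengths are in m, angles in rad, forces in N, time in s.
With the tool pointing down it reaches from about 0.425 to 0.825 m from the base axis. Payload 3.6 kg.
Tool frame: the origin (TCP) lies at the centre of the arm's flange, where the gripper is bolted on; the fingertips stand 173 mm ahead of it and the grasp point (between the pads) lies 155 mm ahead of it; x points along the fingers, y is the direction in which the jaws open and shut, and the axes are right-handed (so a half turn about x gives the same grasp; the last joint's range is limited). The gripper opens to 85 mm and grips with 20 to 120 N. Pads are 22 mm wide; open, the fingers measure 114 mm over their backs; the gripper's body (76 mm by 85 mm) begins 54 mm behind the grasp point. The pads swing forward as they close: fully open they stand 13 mm farther back than shut.
Start: joints at [1.105, 0.615, -0.013, 1.423, 0.008, 1.103, -0.04], TCP at [0.277, -0.588, 0.405] pointing down, gripper open.
Joint ranges: [-3.12, 3.12], [-0.3, 2.06], [-1.34, 1.32], [0.26, 2.42], [-1.36, 4.5], [0.01, 1.98], [-2.84, 2.84]. Speed limits (rad/s): [2.79, 2.79, 3.14, 3.14, 3.14, 3.14, 3.14].

### API

Orientations are given as a rotation vector (axis times angle).
In Python, from workcell import monitor, cams, order gives the robot as it stands. The module is installed in compiled form; this text tells all that it offers.
- The arm moves only by the tool jog_arm, never from a script. Its argument "deltas" is a list of rows, each a list of 7 numbers: the turn, a rotation vector about the tool's x, y, z in units of 6 degrees (1.0 is 6 degrees), then the shift along the tool's x, y, z in mm, then the closure, from 0 (fully open) to 1 (shut). A call has 1 to 8 rows; each row is the pose to reach, as a shift and turn from the pose commanded when the call began, along the tool's axes at that moment; what a row does not reach only later rows make up. A row lasts 1/12 s, in which the tool goes at most 41.7 mm and 7.16 degrees, less where a joint would pass 70% of its speed; a pose out of reach is approached as far as the arm can. A call with a gripper value outside its range is refused whole. The fingers move at their own pace and stop on an object; "force" is the grip in N (left out, the last holds). Time passes only in rows, so rows that repeat a pose let the fingers close. It gives the time, the measured TCP pose, the force and the opening at its end, in the units of the state.
- monitor.read_state(): the state, without advancing time (a new reading comes with each control period).
- cams.get_image(name): name is "scene" or "top"; returns the picture (384x512x3 uint8, red, green, blue); there is no depth.
- cams.camera_info(name): a dict with "mtx" (3x3 intrinsics, pixels), "k1" (the pictures are not rectified: a ray, as slopes to the right and down, at radius r is drawn at 1 + k1 r^2 times it, then the intrinsics apply), "R" (3x3) and "t" (3): a world point X has camera coordinates R X + t. Camera axes: x right, y down, z forward; pixel columns grow to the right and rows downward; lengths in m; the calibration is good to about 2 mm. A picture is of the moment at which its call begins. camera_info takes no time and is no camera call.
- order.sign_off(): hands the job in, once; it reports no verdict.
The state is a dict: "t": time; "q": joint angles; "dq": joint speeds; "effort": joint torques, N m; "tcp_pos": TCP position; "orientation": TCP orientation; "ft_force": force on the tool from outside, world axes, zero at the start; "ft_torque": the same for the moment, N m; "finger_gap": finger opening in m.
Only numpy, scipy, OpenCV 4.12 (cv2) and the standard library are available. Lean on these libraries where they do the work, as an engineer would, in place of code of your own. Each camera call takes 0.05 s, during which the arm holds its last target. There are 200 camera calls.

## Working session

There is one attempt and no reset: what is moved stays moved. The work goes in short steps, Python scripts to look and compute and a tool call to move; the robot and the scene stay as the last step left them, time stands still between calls to the robot, and variables do not carry over. Pictures are saved under pics/ and viewed, about 8 in all and at most 12, crops included, and the job is handed in when it is done.

Besides the shell and the picture viewer there is one more tool, called after "Call:" as name(argument=value, ...), one argument or row to a line, values as JSON. jog_arm: Moves the arm, as the interface text tells. Its arguments: {"type":"object","properties":{"deltas":{"type":"array"},"force":{"type":"number"}},"required":["deltas"]}

```bash
mkdir -p pics
cat > h.py <<'E'
import numpy as np, cv2
from workcell import monitor, cams, order
from scipy.spatial.transform import Rotation as Rn
def save(n,f):
    im=cams.get_image(n); cv2.imwrite(f,im[:,:,::-1]); return im
def ray(n,u,v):
    c=cams.camera_info(n); K=np.array(c["mtx"]); R=np.array(c["R"]); t=np.array(c["t"])
    p=cv2.undistortPoints(np.array([[[u,v]]],float),K,np.array([c["k1"],0,0,0.]))[0,0]
    return -R.T@t, R.T@np.array([p[0],p[1],1])
def onz(n,u,v,z):
    o,d=ray(n,u,v); return o+d*(z-o[2])/d[2]
def proj(n,X):
    c=cams.camera_info(n); R=np.array(c["R"]); t=np.array(c["t"])
    return cv2.projectPoints(np.array(X,float).reshape(-1,1,3),cv2.Rodrigues(R)[0],t,np.array(c["mtx"]),np.array([c["k1"],0,0,0.]))[0][:,0]
def two(a,b):
    (o1,d1),(o2,d2)=ray("top",*a),ray("scene",*b)
    s=np.linalg.lstsq(np.c_[d1,-d2],o2-o1,rcond=None)[0]
    p,q=o1+s[0]*d1,o2+s[1]*d2
    return (p+q)/2,np.linalg.norm(p-q)
E
python3 - <<'E'
from h import *
np.set_printoptions(precision=4,suppress=True)
for n in("top","scene"):
    im=save(n,f"pics/{n}0.png"); cv2.imwrite(f"pics/{n}0b.png",cv2.resize(im[:,:,::-1],(800,600),interpolation=cv2.INTER_CUBIC))
    c=cams.camera_info(n); print(n,c["mtx"],c["k1"],-np.array(c["R"]).T@c["t"],np.array(c["R"]))
s=monitor.read_state();print(s); print(Rn.from_rotvec(s["orientation"]).as_matrix())
E
```

```text
top [[419.892    0.     256.8051]
 [  0.     419.892  197.1474]
 [  0.       0.       1.    ]] -0.10724021776247793 [0.4904 0.0087 1.1343] [[ 0.0153 -0.9996  0.0236]
 [-0.9959 -0.0173 -0.0888]
 [ 0.0892 -0.0222 -0.9958]]
scene [[498.57     0.     257.4818]
 [  0.     498.57   189.0555]
 [  0.       0.       1.    ]] 0.0025154599012609438 [ 1.3225 -0.315   0.804 ] [[ 0.3595  0.9329  0.0215]
 [ 0.619  -0.2212 -0.7536]
 [-0.6983  0.2842 -0.657 ]]
{'t': 0.1, 'q': array([ 1.1045,  0.6158, -0.0126,  1.4248,  0.0081,  1.1034, -0.0404]), 'dq': array([ 0.0008, -0.0017,  0.002 , -0.0034, -0.0004,  0.0008,  0.0005]), 'effort': array([  0.0016, -47.0378,   0.2603, -17.157 ,   0.0101,   0.0059,
        -0.    ]), 'tcp_pos': array([ 0.2766, -0.5879,  0.4036]), 'orientation': array([ 1.9782,  0.4447, -1.9793]), 'ft_force': array([-0.4347, -1.2982, -0.1004]), 'ft_torque': array([-0.007 ,  0.0102,  0.0191]), 'finger_gap': 0.08563170828050229}
[[-0.001   0.4258 -0.9048]
 [ 0.0021 -0.9048 -0.4258]
 [-1.     -0.0024  0.    ]]
```

View pics/top0b.png

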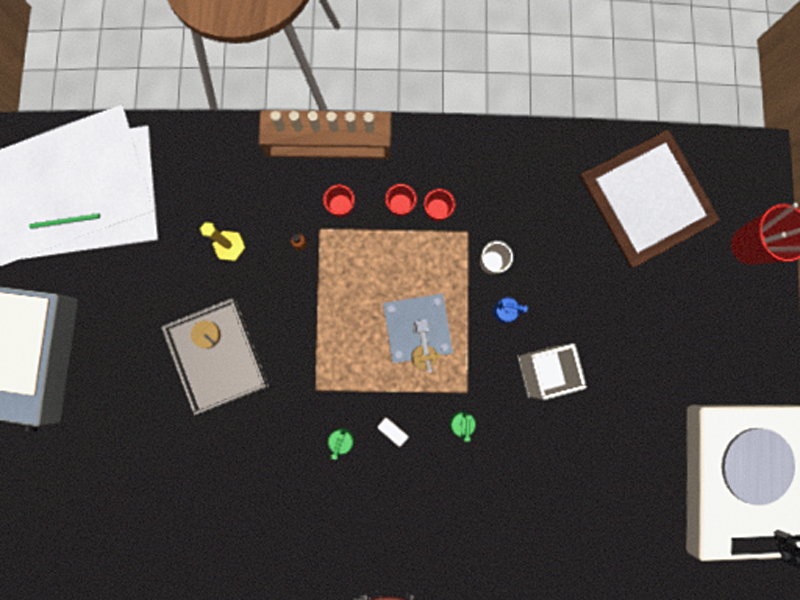

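View pics/scene0b.png

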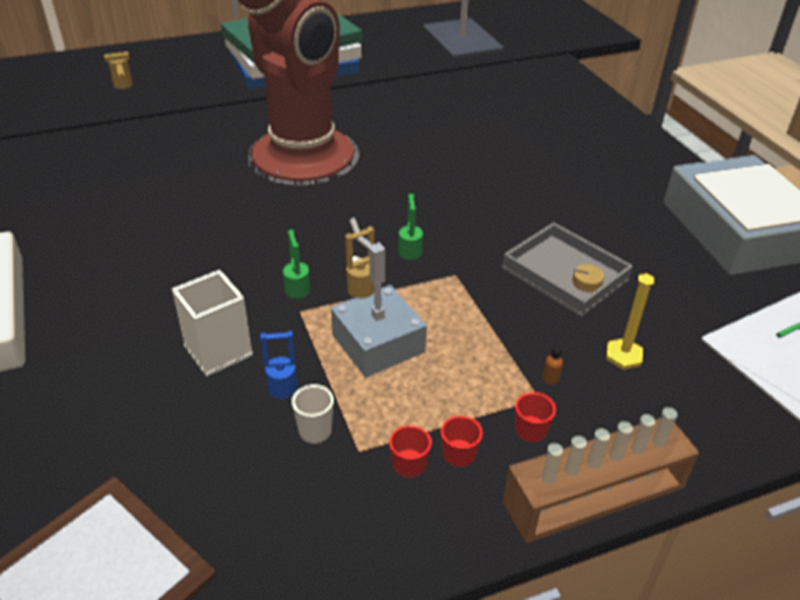

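The top view shows the socket block at about (418,328) on the mat and the head at (421,325). The hook and weight point down towards the robot at (427,360), the tray is at (215,356), the disc at (206,334), and the pot at (552,371). Blue and green look-alikes stand nearby.

Run:
```python
from h import *
np.set_printoptions(precision=4,suppress=True)
im=cv2.imread("pics/top0.png"); 
k=.64
def crop(u,v,w,h,f):
    return cv2.resize(im[v:v+h,u:u+w],None,fx=f,fy=f,interpolation=cv2.INTER_CUBIC)
a=crop(235,180,65,75,8); b=crop(325,210,55,50,8); 
H=600
cv=np.zeros((600,970,3),np.uint8); cv[:600,:520]=a; cv[:400,530:970]=b
cv2.imwrite("pics/z1.png",cv2.resize(cv,(800,495)))
hsv=cv2.cvtColor(im,cv2.COLOR_BGR2HSV)
def rect(m,z,name):
    m=cv2.morphologyEx(m.astype(np.uint8)*255,cv2.MORPH_CLOSE,np.ones((5,5)))
    c=max(cv2.findContours(m,cv2.RETR_EXTERNAL,cv2.CHAIN_APPROX_NONE)[0],key=cv2.contourArea)
    P=np.array([onz("top",u,v,z)[:2] for u,v in c[:,0]]).astype(np.float32)
    r=cv2.minAreaRect(P*1000); print(name,r, "bb",cv2.boundingRect(c)); 
def win(x0,y0,x1,y1):
    w=np.zeros(im.shape[:2],bool); w[int(y0*k):int(y1*k),int(x0*k):int(x1*k)]=1; return w
Hh,S,V=cv2.split(hsv)
rect(win(380,285,460,370)&(Hh>90)&(Hh<130)&(S>30),.058,"block")
rect(win(150,290,280,420)&(V>60),.030,"tray")
rect(win(510,335,595,405)&(V>110),.110,"pot")
m=win(185,310,230,355)&(Hh>10)&(Hh<28)&(S>110); rect(m,.02,"disc")
for n,u,v in(("blue",508,310),):print(n,onz("top",u*k,v*k,.05))
```

```text
block ((555.556640625, -41.875885009765625), (96.47692108154297, 96.98248291015625), 9.659144401550293) bb (246, 189, 43, 42)
tray ((503.7215270996094, 298.66229248046875), (163.39967346191406, 136.65679931640625), 22.873632431030273) bb (103, 191, 69, 75)
pot ((485.0165710449219, -252.63795471191406), (75.81935119628906, 94.40900421142578), 15.47477912902832) bb (332, 220, 44, 36)
disc ((539.3124389648438, 318.27008056640625), (42.6412353515625, 48.68644332885742), 1.049222707748413) bb (122, 206, 19, 17)
blue [ 0.5873 -0.1939  0.05  ]
```

View pics/z1.png

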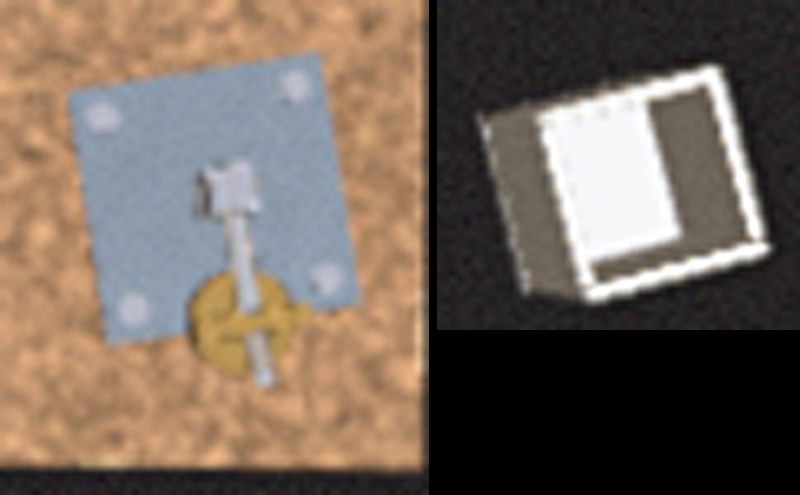

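Run:
```python
from h import *
np.set_printoptions(precision=1,suppress=True)
f=800/970*8
def P(pts,z,ox=235,oy=180,sx=0): return np.array([1000*onz("top",(u-sx)/f+ox-.5+.5/f,v/f+oy-.5+.5/f,z) for u,v in pts])
def sq(n,p):
    print(n,p[:,:2].tolist(),"c",p.mean(0)[:2]); e=np.roll(p,-1,0)-p; print(" len",np.hypot(e[:,0],e[:,1]),"ang",np.degrees(np.arctan2(e[:,1],e[:,0])))
sq("block",P([(70,92),(320,53),(360,300),(107,345)],.058))
sq("head",P([(210,167),(255,163),(259,210),(216,214)],.178))
sq("pot",P([(540,117),(718,68),(770,250),(590,298)],.11,325,210,437.1))
print("tip",P([(264,384)],.184)); print("bar",P([(200,324),(308,318)],.172))
```

```text
block [[595.6203180413677, 14.734935337078369], [612.6944697041819, -82.85702892226179], [516.3347062132175, -99.4245297728024], [497.40339825072283, -1.321918241533911]] c [555.5 -42.2]
 len [99.1 97.8 99.9 99.5] ang [ -80.1 -170.2  100.9    9.3]
head [[558.6454559826722, -34.86292029688273], [560.2976150010132, -50.45055861721644], [544.0167126041072, -52.03282241524591], [542.3881713241773, -37.1578364796588]] c [551.3 -43.6]
 len [15.7 16.4 15.  16.4] ang [ -83.9 -174.4   96.2    8. ]
pot [[511.2658573752543, -220.21139434111194], [530.42410001241, -287.91941139797046], [462.6551841492764, -307.56705690810276], [444.33874349221315, -239.1781836863565]] c [ 487.2 -263.7]
 len [70.4 70.6 70.8 69.6] ang [ -74.2 -163.8  105.    15.8]
tip [[484.1 -54.1 184. ]]
bar [[504.4 -32.4 172. ]
 [507.1 -69.9 172. ]]
```

```bash
cat >> h.py <<'E'
def plan(x,y,z,psi):
    "rows to bring grasp point to x,y,z (mm) with tool y along -y of a frame of yaw psi (deg)"
    s=monitor.read_state(); R0=Rn.from_rotvec(s["orientation"]); p=np.radians(psi); c,sn=np.cos(p),np.sin(p)
    R1=Rn.from_matrix(np.array([[0,0,-1],[sn,-c,0],[-c,-sn,0]]).T)
    tcp=np.array([x,y,z+155.])
    turn=np.degrees((R0.inv()*R1).as_rotvec())/6; d=R0.inv().apply(tcp-1000*s["tcp_pos"])
    print("t",round(s["t"],2),"turn",turn.round(2),"shift",d.round(1),"grasp now",(1000*s["tcp_pos"]-[0,0,155]).round(1),"F",s["ft_force"].round(1),"gap",round(s["finger_gap"]*1000,1))
E
python3 - <<'E'
from h import *
plan(505,-51.5,250,9)
E
```

```text
t 0.1 turn [2.7  0.   0.02] shift [-4.000e-01 -3.881e+02 -4.350e+02] grasp now [ 276.6 -587.9  248.6] F [-0.4 -1.3 -0.1] gap 85.6
```

Call:
jog_arm(
  deltas=[
    [2.7, 0, 0, 0, -388, -435, 0],
    [2.7, 0, 0, 0, -388, -435, 0],
    [2.7, 0, 0, 0, -388, -435, 0],
    [2.7, 0, 0, 0, -388, -435, 0],
    [2.7, 0, 0, 0, -388, -435, 0],
    [2.7, 0, 0, 0, -388, -435, 0],
    [2.7, 0, 0, 0, -388, -435, 0],
    [2.7, 0, 0, 0, -388, -435, 0],
  ],
  force=40,
)

```text
t: 0.77
tcp_pos: [0.4076, -0.2794, 0.4045]
orientation: [2.139, 0.169, -2.14]
ft_force: [0.4, -0.2, -1.0]
finger_gap: 0.0854
```

Run:
```python
from h import *
plan(505,-51.5,250,9)
```

```text
t 0.77 turn [-0.  0.  0.] shift [  -0.4 -209.9 -131.8] grasp now [ 407.6 -279.4  249.5] F [ 0.4 -0.2 -1. ] gap 85.4
```

Call:
jog_arm(
  deltas=[
    [0, 0, 0, 0, -210, -132, 0],
    [0, 0, 0, 0, -210, -132, 0],
    [0, 0, 0, 0, -210, -132, 0],
    [0, 0, 0, 0, -210, -132, 0],
    [0, 0, 0, 0, -210, -132, 0],
    [0, 0, 0, 0, -210, -132, 0],
    [0, 0, 0, 0, -210, -132, 0],
    [0, 0, 0, 0, -210, -132, 0],
  ],
)

```text
t: 1.43
tcp_pos: [0.5054, -0.0502, 0.4043]
orientation: [2.136, 0.177, -2.137]
ft_force: [0.2, -1.0, 0.6]
finger_gap: 0.0851
```

Run:
```python
from h import *
im=cams.get_image("scene"); 
plan(505,-51.5,152,9)
a=cv2.resize(im[110:260,160:320,::-1],None,fx=4,fy=4,interpolation=cv2.INTER_CUBIC); cv2.imwrite("pics/s1.png",a)
R=np.array([[np.cos(.165),-np.sin(.165)],[np.sin(.165),np.cos(.165)]])
for n,x,y,z in(("headtop",0,0,.178),("tip",-.066,0,.181),("bend",-.05,0,.163)):
  q=np.r_[np.array([.5535,-.0428])+R@[x,y],z]; print(n,((proj("scene",q)-[160,110])*4).round())
```

```text
t 1.48 turn [ 0.02  0.01 -0.  ] shift [97.2 -1.2 -0.5] grasp now [504.8 -52.8 249.2] F [ 0.2 -0.5  0.3] gap 85.5
headtop [[320. 191.]]
tip [[260. 121.]]
bend [[275. 163.]]
```

View pics/s1.png

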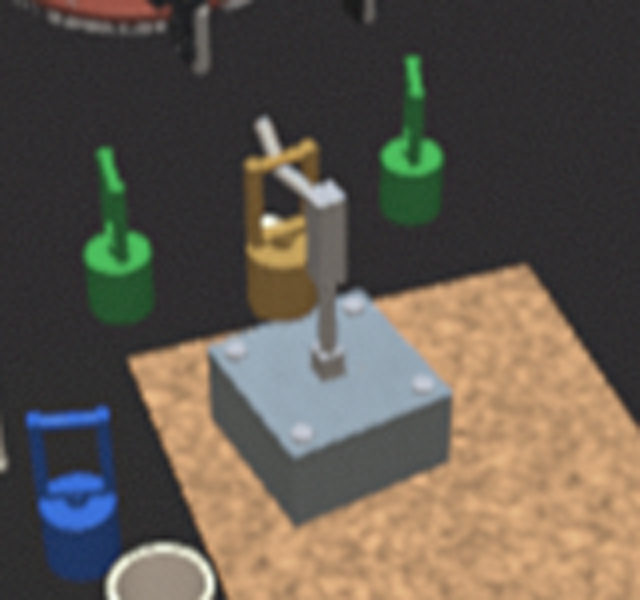

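The scene crop shows the brass stirrup's top bar running from (250,163) to (313,145), the head top at (327,192), and the hook tip at (262,120). The fingers hang high and behind.

Run:
```python
from h import *
f=800/970*8
T=lambda u,v:(u/f+235-.5,v/f+180-.5); S=lambda u,v:(u/4+160-.4,v/4+110-.4)
for n,a,b in(("bar",T(254,321),S(281,154)),("head",T(235,188),S(327,192)),("tip",T(263,380),S(262,121))):
    p,e=two(a,b); print(n,(p*1000).round(1),(e*1000).round(1))
print(1000*onz("scene",*S(281,154),.1705),1000*onz("scene",*S(327,192),.178))
```

```text
bar [506.3 -50.  171.6] 2.1
head [552.4 -41.6 177.4] 4.0
tip [485.8 -53.2 180. ] 1.2
[505.35165357 -48.62484295 170.5       ] [553.98160678 -40.00515638 178.        ]
```

Call:
jog_arm(
  deltas=[
    [0, 0, 0, 25, -2.5, -1.6, 0],
    [0, 0, 0, 50, -2.5, -1.6, 0],
    [0, 0, 0, 75, -2.5, -1.6, 0],
    [0, 0, 0, 90, -2.5, -1.6, 0],
    [0, 0, 0, 98, -2.5, -1.6, 0],
    [0, 0, 0, 98, -2.5, -1.6, 0],
    [0, 0, 0, 98, -2.5, -1.6, 0],
  ],
)

```text
t: 2.07
tcp_pos: [0.506, -0.0519, 0.307]
orientation: [2.14, 0.166, -2.141]
ft_force: [0.6, 1.0, 0.6]
finger_gap: 0.0856
```

Call:
jog_arm(
  deltas=[
    [0, 0, 0, 0, 0, 0, 0.3],
    [0, 0, 0, 0, 0, 0, 0.4],
    [0, 0, 0, 0, 0, 0, 0.5],
    [0, 0, 0, 0, 0, 0, 0.6],
    [0, 0, 0, 0, 0, 0, 0.8],
    [0, 0, 0, 0, 0, 0, 0.8],
    [0, 0, 0, 0, 0, 0, 0.8],
    [0, 0, 0, 0, 0, 0, 0.8],
  ],
  force=40,
)

```text
t: 2.73
tcp_pos: [0.5062, -0.0506, 0.3074]
orientation: [2.141, 0.168, -2.138]
ft_force: [-0.3, 0.3, 5.6]
finger_gap: 0.0396
```

Run:
```python
from h import *
im=cams.get_image("scene"); 
plan(505,-51.5,152,9)
print(monitor.read_state()["ft_torque"])
a=cv2.resize(im[90:240,160:320,::-1],None,fx=4,fy=4,interpolation=cv2.INTER_CUBIC); cv2.imwrite("pics/s2.png",a)
```

```text
t 2.78 turn [ 0.   -0.01 -0.  ] shift [0.4 0.7 1.4] grasp now [506.2 -50.6 152.4] F [-0.8 -0.3  6. ] gap 39.3
[0.05755785 0.22952414 0.01034881]
```

View pics/s2.png

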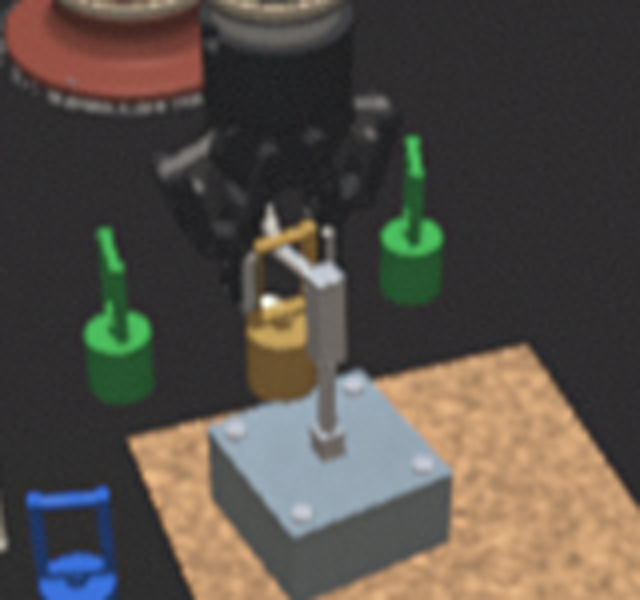

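The pads hold the stirrup, with a gap of 39.5 mm and the hook passing between the fingers. Next I lift it 24 mm.

Call:
jog_arm(
  deltas=[
    [0, 0, 0, -4, 0, 0, 0.8],
    [0, 0, 0, -8, 0, 0, 0.8],
    [0, 0, 0, -12, 0, 0, 0.8],
    [0, 0, 0, -16, 0, 0, 0.8],
    [0, 0, 0, -20, 0, 0, 0.8],
    [0, 0, 0, -24, 0, 0, 0.8],
    [0, 0, 0, -24.5, 0, 0, 0.8],
    [0, 0, 0, -24.5, 0, 0, 0.8],
  ],
  force=50,
)

```text
t: 3.45
tcp_pos: [0.5061, -0.0507, 0.3316]
orientation: [2.14, 0.168, -2.139]
ft_force: [0.9, 0.7, -4.4]
finger_gap: 0.0394
```

Run:
```python
from h import *
im=cams.get_image("scene"); 
plan(505,-51.5,152,9)
print(monitor.read_state()["ft_torque"])
a=cv2.resize(im[90:240,160:320,::-1],None,fx=4,fy=4,interpolation=cv2.INTER_CUBIC); cv2.imwrite("pics/s3.png",a)
```

```text
t 3.5 turn [-0. -0.  0.] shift [24.3  0.7  1.1] grasp now [506.  -50.7 176.3] F [ 0.8 -0.9 -2.3] gap 39.3
[ 0.03639245 -0.03727576  0.01075244]
```

View pics/s3.png

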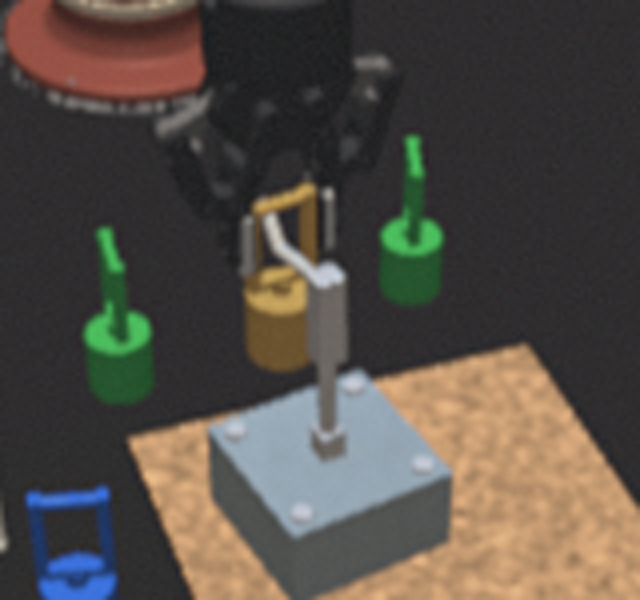

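The bar is clear above the tip, and the hook sits central in the window. Next I move outwards along the rod's −x, which is tool +z.

Call:
jog_arm(
  deltas=[
    [0, 0, 0, 0, 0, 4, 0.8],
    [0, 0, 0, 0, 0, 9, 0.8],
    [0, 0, 0, 0, 0, 16, 0.8],
    [0, 0, 0, 0, 0, 24, 0.8],
    [0, 0, 0, 0, 0, 34, 0.8],
    [0, 0, 0, 0, 0, 45, 0.8],
    [0, 0, 0, 0, 0, 54, 0.8],
    [0, 0, 0, 0, 0, 58, 0.8],
  ],
)

```text
t: 4.17
tcp_pos: [0.4467, -0.0601, 0.3312]
orientation: [2.137, 0.168, -2.143]
ft_force: [0.5, -0.4, -5.3]
finger_gap: 0.0394
```

Call:
jog_arm(
  deltas=[
    [0, 0, 0, -10, 0, 0, 0.8],
    [0, 0, 0, -25, 0, 0, 0.8],
    [0, 0, 0, -45, 0, 0, 0.8],
    [0, 0, 0, -65, 0, 0, 0.8],
    [0, 0, 0, -75, 0, 0, 0.8],
    [0, 0, 0, -80, 0, 0, 0.8],
    [0, 0, 0, -80, 0, 0, 0.8],
    [0, 0, 0, -80, 0, 0, 0.8],
  ],
)

```text
t: 4.83
tcp_pos: [0.4484, -0.0597, 0.4108]
orientation: [2.139, 0.169, -2.14]
ft_force: [0.6, 0.1, -4.9]
finger_gap: 0.0394
```

Run:
```python
from h import *
t=cams.get_image("top"); im=cams.get_image("scene")
k=.64
for u,v in((163,326),(235,299),(268,382),(195,414)): print(1000*onz("top",u*k,v*k,.03).round(4))
a=cv2.resize(t[175:275,85:305,::-1],(800,364),interpolation=cv2.INTER_CUBIC)
b=cv2.resize(im[60:235,130:428,::-1],(400,235),interpolation=cv2.INTER_CUBIC)
c=np.zeros((600,800,3),np.uint8); c[:364]=a; c[364:599,:400]=b; cv2.imwrite("pics/m1.png",c)
plan(452,-59,256,9)
```

```text
[551.7 387.8  30. ]
[599.7 266.   30. ]
[461.  205.4  30. ]
[404.9 327.2  30. ]
t 4.93 turn [0.   0.02 0.01] shift [-0.8 -0.1 -3.7] grasp now [448.3 -59.7 255.2] F [-0.4 -0.3 -4.5] gap 39.4
```

View pics/m1.png

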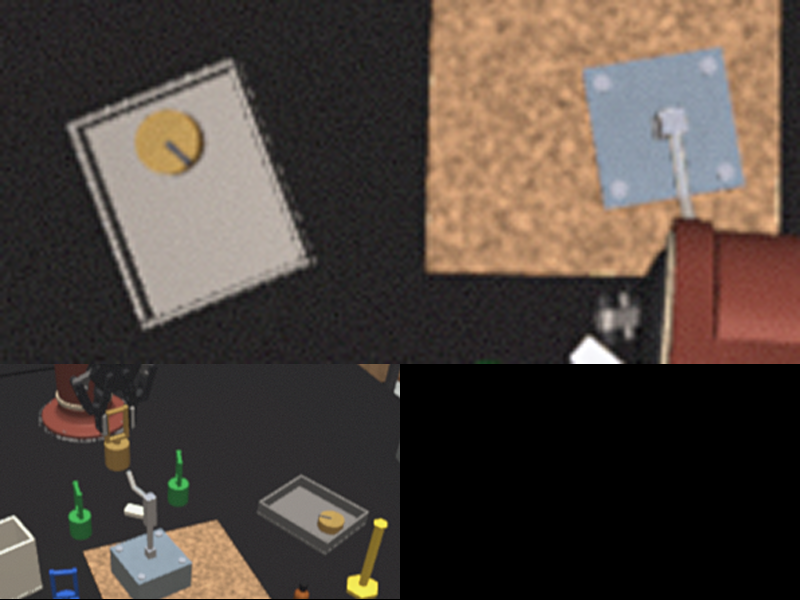

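The weight hangs free in the gripper. In the top crop the tray rim corners are at (68,125), (232,60), (313,262) and (145,328), and the disc is at (169,141).

Run:
```python
from h import *
np.set_printoptions(precision=1,suppress=True)
g=lambda u,v,z:1000*onz("top",u/3.636+85-.4,v/3.64+175-.4,z)
p=np.array([g(*q,.03) for q in((68,125),(232,60),(313,262),(145,328))])[:,:2]
e=np.roll(p,-1,0)-p;print(np.hypot(*e.T),np.degrees(np.arctan2(e[:,1],e[:,0])))
c=p.mean(0);psi=np.radians(np.degrees(np.arctan2(*(e[3]-e[1])[::-1])));print("c",c,np.degrees(psi))
R=np.array([[np.cos(psi),-np.sin(psi)],[np.sin(psi),np.cos(psi)]])
d=g(169,141,.025)[:2];print("disc local",R.T@(d-c))
tx=c+R@[-36,0];print("target",tx,np.hypot(*tx))
plan(*tx,256,9);plan(*tx,256,np.degrees(psi))
```

```text
[129.1 158.3 130.6 158.1] [ -67.4 -156.2  112.5   23.3]
c [503.1 299.3] 23.52669284113282
disc local [41.5  0.8]
target [470.1 285. ] 549.691156292489
t 4.93 turn [0. 0. 0.] shift [  -0.7 -337.   -75.4] grasp now [448.3 -59.7 255.2] F [-0.4 -0.3 -4.5] gap 39.4
t 4.93 turn [-2.4  0.   0. ] shift [  -0.7 -337.   -75.4] grasp now [448.3 -59.7 255.2] F [-0.4 -0.3 -4.5] gap 39.4
```

Call:
jog_arm(
  deltas=[
    [-0.1, 0, 0, 0, -8, -2, 0.8],
    [-0.3, 0, 0, 0, -25, -6, 0.8],
    [-0.5, 0, 0, 0, -50, -12, 0.8],
    [-0.8, 0, 0, 0, -80, -18, 0.8],
    [-1.1, 0, 0, 0, -110, -25, 0.8],
    [-1.4, 0, 0, 0, -140, -32, 0.8],
    [-1.7, 0, 0, 0, -170, -38, 0.8],
    [-1.9, 0, 0, 0, -197, -44, 0.8],
  ],
)

```text
t: 5.6
tcp_pos: [0.4608, 0.1445, 0.4106]
orientation: [2.024, 0.369, -2.027]
ft_force: [-0.7, 0.1, -3.7]
finger_gap: 0.0395
```

Run:
```python
from h import *
plan(470,285,256,23.5)
```

```text
t 5.6 turn [-0.48  0.01  0.01] shift [  -0.3 -128.3  -58. ] grasp now [460.8 144.5 255.6] F [-0.7  0.1 -3.7] gap 39.5
```

Call:
jog_arm(
  deltas=[
    [-0.2, 0, 0, 0, -25, -11, 0.8],
    [-0.3, 0, 0, 0, -50, -22, 0.8],
    [-0.5, 0, 0, 0, -75, -34, 0.8],
    [-0.5, 0, 0, 0, -98, -44, 0.8],
    [-0.5, 0, 0, 0, -115, -52, 0.8],
    [-0.5, 0, 0, 0, -125, -56, 0.8],
    [-0.5, 0, 0, 0, -128, -58, 0.8],
    [-0.5, 0, 0, 0, -128, -58, 0.8],
  ],
)

```text
t: 6.27
tcp_pos: [0.4709, 0.2825, 0.4105]
orientation: [1.994, 0.414, -1.997]
ft_force: [-0.7, -1.0, -3.1]
finger_gap: 0.0391
```

Run:
```python
from h import *
t=cams.get_image("top"); im=cams.get_image("scene")
a=cv2.resize(t[175:275,85:235,::-1],(600,400),interpolation=cv2.INTER_CUBIC)
cv2.imwrite("pics/m2t.png",a); cv2.imwrite("pics/m2.png",cv2.resize(im[60:210,300:450,::-1],(600,600),interpolation=cv2.INTER_CUBIC))
plan(470,285,86,23.5)
# brass underside: lowest brass pixels in scene
print([((proj("scene",[.4701+dx,.285,.178])[0]-[300,60])*4).round() for dx in(0,)])
```

```text
t 6.37 turn [-0.04  0.02 -0.02] shift [169.8  -5.1  -0.8] grasp now [471.4 280.4 255.8] F [-0.2 -0.6 -4.8] gap 39.4
[array([236., 197.])]
```

View pics/m2.png

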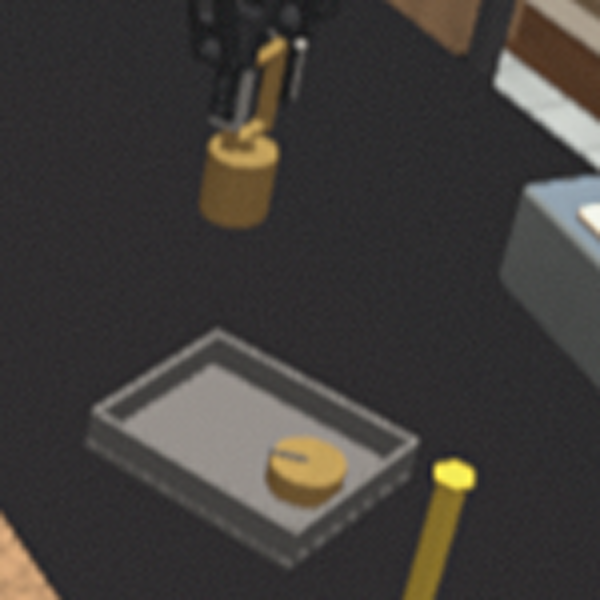

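Run:
```python
from h import *
im=cv2.imread("pics/m2.png"); 
for z in(.1755,.2175): print(z,((proj("scene",[.4714,.2804,z])[0]-[300,60]+.4)*4).round())
hsv=cv2.cvtColor(im[130:240,150:330],cv2.COLOR_BGR2HSV); m=((hsv[...,0]>10)&(hsv[...,0]<28)&(hsv[...,1]>110)&(hsv[...,2]>50))
for y in range(30,100,6):
  x=np.where(m[y])[0]; print(y+130,x.min()+150 if len(x) else 0,x.max()+150 if len(x) else 0)
print(np.where(m.any(1))[0].max()+130)
# cylinder bottom/top centres from the silhouette
for z,u,v in((.1755,236,209),(.2175,243,151)): print(1000*onz("scene",u/4+300-.4,v/4+60-.4,z))
```

```text
0.1755 [232. 204.]
0.2175 [243. 142.]
160 208 277
166 206 275
172 205 274
178 204 272
184 203 272
190 202 271
196 201 268
202 200 268
208 201 267
214 204 264
220 211 260
226 226 249
226
[476.66442761 280.34941446 175.5       ]
[480.3233521  275.40017075 217.5       ]
```

The weight hangs upright (silhouette slope 0.18, predicted 0.18) above the free half of the tray. Lowering it now.

Call:
jog_arm(
  deltas=[
    [0, 0, 0, 12, -1, 0, 0.8],
    [0, 0, 0, 36, -2, 0, 0.8],
    [0, 0, 0, 66, -4, 0, 0.8],
    [0, 0, 0, 96, -4, 0, 0.8],
    [0, 0, 0, 122, -4, 0, 0.8],
    [0, 0, 0, 142, -4, 0, 0.8],
    [0, 0, 0, 153, -4, 0, 0.8],
    [0, 0, 0, 158, -4, 0, 0.8],
  ],
)

```text
t: 7.03
tcp_pos: [0.4697, 0.2839, 0.2517]
orientation: [1.994, 0.409, -2.0]
ft_force: [0.7, 0.1, -3.8]
finger_gap: 0.0391
```

Call:
jog_arm(
  deltas=[
    [0, 0, 0, 1, 0, 0, 0.8],
    [0, 0, 0, 2, 0, 0, 0.8],
    [0, 0, 0, 3, 0, 0, 0.8],
    [0, 0, 0, 4, 0, 0, 0.8],
    [0, 0, 0, 5, 0, 0, 0.8],
    [0, 0, 0, 5, 0, 0, 0.8],
  ],
)

```text
t: 7.53
tcp_pos: [0.4696, 0.2857, 0.2487]
orientation: [1.998, 0.414, -1.996]
ft_force: [-0.2, -0.2, -4.4]
finger_gap: 0.0395
```

Run:
```python
from h import *
plan(470,285,86,23.5)
```

```text
t 7.53 turn [-0.02 -0.01  0.  ] shift [ 7.7  0.8 -0.1] grasp now [469.6 285.7  93.7] F [-0.2 -0.2 -4.4] gap 39.5
```

Call:
jog_arm(
  deltas=[
    [0, 0, 0, 1, 0, 0, 0.8],
    [0, 0, 0, 2, 0, 0, 0.8],
    [0, 0, 0, 3, 0, 0, 0.8],
    [0, 0, 0, 4, 0, 0, 0.8],
    [0, 0, 0, 5, 0, 0, 0.8],
    [0, 0, 0, 5, 0, 0, 0.8],
  ],
)

```text
t: 8.03
tcp_pos: [0.4696, 0.2856, 0.2432]
orientation: [1.997, 0.414, -1.997]
ft_force: [0.5, 0.3, -4.8]
finger_gap: 0.0395
```

Call:
jog_arm(
  deltas=[
    [0, 0, 0, 0.7, 0, 0, 0.8],
    [0, 0, 0, 1.4, 0, 0, 0.8],
    [0, 0, 0, 2, 0, 0, 0.8],
    [0, 0, 0, 2, 0, 0, 0.8],
  ],
)

```text
t: 8.37
tcp_pos: [0.4696, 0.2857, 0.243]
orientation: [1.997, 0.413, -1.996]
ft_force: [-3.1, -1.3, 8.9]
finger_gap: 0.039
```

Contact on the tray floor is felt at grasp z = 88 mm. I ease off slightly and open slowly.

Call:
jog_arm(
  deltas=[
    [0, 0, 0, -0.8, 0, 0, 0.8],
    [0, 0, 0, -1.2, 0, 0, 0.8],
    [0, 0, 0, -1.2, 0, 0, 0.5],
    [0, 0, 0, -1.2, 0, 0, 0.45],
    [0, 0, 0, -1.2, 0, 0, 0.35],
    [0, 0, 0, -1.2, 0, 0, 0.2],
    [0, 0, 0, -1.2, 0, 0, 0],
    [0, 0, 0, -1.2, 0, 0, 0],
  ],
  force=20,
)

```text
t: 9.03
tcp_pos: [0.4696, 0.2857, 0.2424]
orientation: [1.997, 0.414, -1.997]
ft_force: [1.0, -0.6, 0.3]
finger_gap: 0.0853
```

Run:
```python
from h import *
im=cams.get_image("scene")
cv2.imwrite("pics/m3.png",cv2.resize(im[60:210,300:450,::-1],(600,600),interpolation=cv2.INTER_CUBIC))
plan(470,285,250,23.5)
```

```text
t 9.08 turn [-0.02 -0.    0.  ] shift [-1.626e+02  7.000e-01 -1.000e-01] grasp now [469.6 285.6  87.4] F [-0.2 -0.6  0.2] gap 85.3
```

View pics/m3.png

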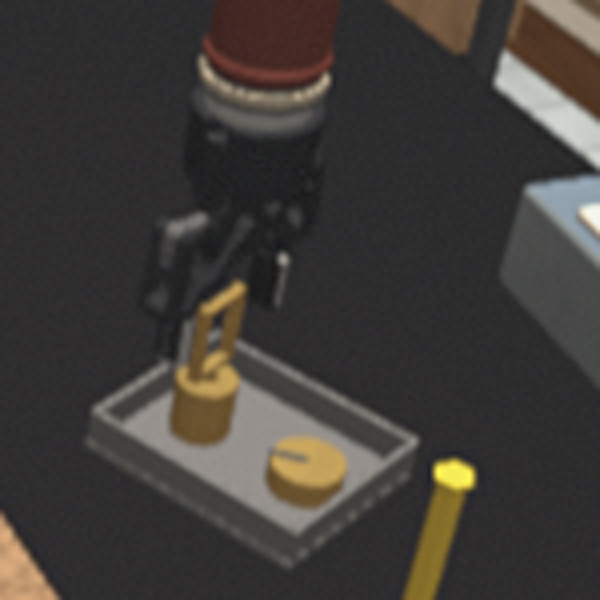

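The weight stands upright on the tray floor next to the disc, and the fingers are open and clear. I lift straight up, then look at the rod again.

Call:
jog_arm(
  deltas=[
    [0, 0, 0, -6, 0, 0, 0],
    [0, 0, 0, -20, 0, 0, 0],
    [0, 0, 0, -50, 0, 0, 0],
    [0, 0, 0, -85, 0, 0, 0],
    [0, 0, 0, -120, 0, 0, 0],
    [0, 0, 0, -155, 0, 0, 0],
    [0, 0, 0, -170, 0, 0, 0],
    [0, 0, 0, -170, 0, 0, 0],
  ],
)

```text
t: 9.75
tcp_pos: [0.4702, 0.2862, 0.4176]
orientation: [2.008, 0.418, -1.988]
ft_force: [-0.3, 0.3, -0.3]
finger_gap: 0.0853
```

Run:
```python
from h import *
t=cams.get_image("top"); im=cams.get_image("scene")
c=np.zeros((560,800,3),np.uint8)
c[:,:400]=cv2.resize(t[190:246,245:285,::-1],(400,560),interpolation=cv2.INTER_CUBIC)
c[:,400:]=cv2.resize(im[130:200,215:265,::-1],(400,560),interpolation=cv2.INTER_CUBIC)
cv2.imwrite("pics/r1.png",c)
plan(553,-42,255,9.5)
```

```text
t 9.85 turn [ 2.32 -0.01  0.  ] shift [  2.9 333.7  53.2] grasp now [469.3 285.4 258. ] F [-0.5 -0.9  0.2] gap 85.4
```

View pics/r1.png

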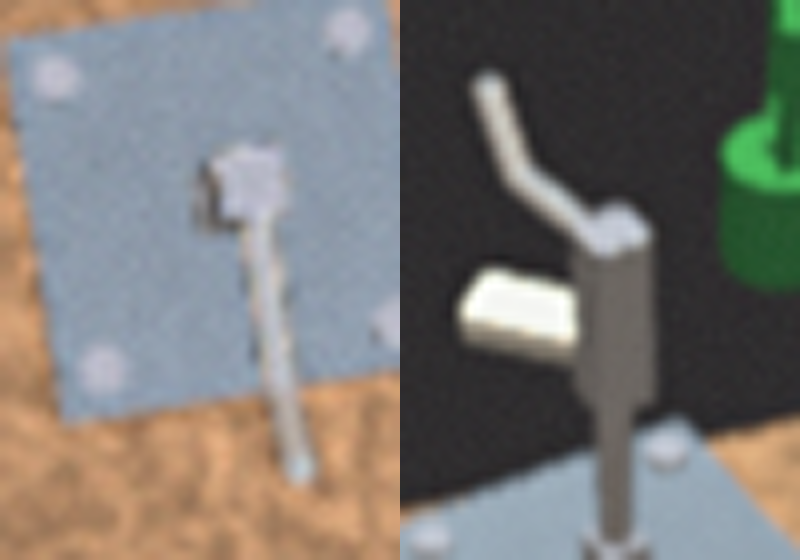

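The head top centre is at (251,182) in the top crop and (617,228) in the scene crop. The tip is at (300,472) and (490,82).

Run:
```python
from h import *
T=lambda u,v:(u/10+245-.45,v/10+190-.45); S=lambda u,v:((u-400)/8+215-.45,v/8+130-.45)
for n,a,b,z in(("head",T(251,182),S(617,228),.178),("tip",T(299,468),S(489,84),.182)):
    p,e=two(a,b); print(n,(p*1000).round(1),(e*1000).round(1),1000*onz("top",*a,z),1000*onz("scene",*b,z))
```

```text
head [552.9 -40.8 176.4] 3.5 [552.21540741 -42.37093984 178.        ] [555.63255585 -39.88641565 178.        ]
tip [487.6 -53.  180.6] 2.1 [487.27229073 -53.87571983 182.        ] [489.88091056 -52.60831512 182.        ]
```

Call:
jog_arm(
  deltas=[
    [0.3, 0, 0, 0, 30, 5, 0],
    [0.6, 0, 0, 0, 65, 10, 0],
    [0.9, 0, 0, 0, 100, 16, 0],
    [1.2, 0, 0, 0, 135, 21, 0],
    [1.5, 0, 0, 0, 170, 27, 0],
    [1.8, 0, 0, 0, 205, 33, 0],
    [2.1, 0, 0, 0, 240, 38, 0],
    [2.2, 0, 0, 0, 275, 44, 0],
  ],
)

```text
t: 10.52
tcp_pos: [0.5381, 0.0141, 0.4105]
orientation: [2.124, 0.189, -2.133]
ft_force: [1.3, -0.2, 0.3]
finger_gap: 0.0853
```

Run:
```python
from h import *
plan(553.5,-41.5,255,10)
```

```text
t 10.52 turn [0.02 0.04 0.01] shift [ 0.4 57.4 -5.4] grasp now [538.1  14.1 255.5] F [ 1.3 -0.2  0.3] gap 85.3
```

Call:
jog_arm(
  deltas=[
    [0, 0, 0, 0, 25, -2, 0],
    [0, 0, 0, 0, 45, -4, 0],
    [0, 0, 0, 0, 55, -5, 0],
    [0, 0, 0, 0, 57, -5, 0],
    [0, 0, 0, 0, 57, -5, 0],
    [0, 0, 0, 0, 57, -5, 0],
    [0, 0, 0, 0, 57, -5, 0],
  ],
)

```text
t: 11.1
tcp_pos: [0.5532, -0.0373, 0.4122]
orientation: [2.126, 0.195, -2.128]
ft_force: [0.1, -0.7, -0.6]
finger_gap: 0.0852
```

Run:
```python
from h import *
plan(553.5,-41.5,154,10)
```

```text
t 11.1 turn [0.07 0.   0.01] shift [103.2   4.3   0.4] grasp now [553.2 -37.3 257.2] F [ 0.1 -0.7 -0.6] gap 85.2
```

Call:
jog_arm(
  deltas=[
    [0, 0, 0, 20, 4, 0, 0],
    [0, 0, 0, 45, 4, 0, 0],
    [0, 0, 0, 70, 4, 0, 0],
    [0, 0, 0, 90, 4, 0, 0],
    [0, 0, 0, 102, 4, 0, 0],
    [0, 0, 0, 102, 4, 0, 0],
    [0, 0, 0, 102, 4, 0, 0],
  ],
)

```text
t: 11.68
tcp_pos: [0.5541, -0.0421, 0.3103]
orientation: [2.126, 0.193, -2.128]
ft_force: [1.0, 0.8, 0.2]
finger_gap: 0.0854
```

Run:
```python
from h import *
plan(553.5,-41.5,154,10)
```

```text
t 11.68 turn [0.05 0.01 0.01] shift [ 1.3 -0.7  0.5] grasp now [554.1 -42.1 155.3] F [1.  0.8 0.2] gap 85.4
```

Call:
jog_arm(
  deltas=[
    [0, 0, 0, 0, 0, 0, 0.4],
    [0, 0, 0, 0, 0, 0, 0.55],
    [0, 0, 0, 0, 0, 0, 0.65],
    [0, 0, 0, 0, 0, 0, 0.75],
    [0, 0, 0, 0, 0, 0, 0.85],
    [0, 0, 0, 0, 0, 0, 1],
    [0, 0, 0, 0, 0, 0, 1],
    [0, 0, 0, 0, 0, 0, 1],
  ],
  force=25,
)

```text
t: 12.35
tcp_pos: [0.5542, -0.0429, 0.3109]
orientation: [2.129, 0.191, -2.128]
ft_force: [-1.0, 1.7, 3.5]
finger_gap: 0.0153
```

Call:
jog_arm(
  deltas=[
    [0, 0, 0, 0, 0, 0, 1],
    [0, 0, 0, 0, 0, 0, 1],
  ],
)

```text
t: 12.52
tcp_pos: [0.5542, -0.043, 0.3109]
orientation: [2.129, 0.191, -2.128]
ft_force: [-1.0, 1.8, 4.6]
finger_gap: 0.0153
```

The head is gripped with a gap of 15.3 mm and small side forces. I draw it straight up.

Call:
jog_arm(
  deltas=[
    [0, 0, 0, 0, 0, 0, 1],
    [0, 0, 0, -3, 0, 0, 1],
    [0, 0, 0, -7, 0, 0, 1],
    [0, 0, 0, -12, 0, 0, 1],
    [0, 0, 0, -17, 0, 0, 1],
    [0, 0, 0, -22, 0, 0, 1],
    [0, 0, 0, -27, 0, 0, 1],
    [0, 0, 0, -32, 0, 0, 1],
  ],
  force=60,
)

```text
t: 13.18
tcp_pos: [0.5538, -0.0434, 0.3427]
orientation: [2.127, 0.19, -2.13]
ft_force: [0.3, 2.8, -5.2]
finger_gap: 0.0153
```

Call:
jog_arm(
  deltas=[
    [0, 0, 0, -5, 0, 0, 1],
    [0, 0, 0, -10, 0, 0, 1],
    [0, 0, 0, -16, 0, 0, 1],
    [0, 0, 0, -25, 0, 0, 1],
    [0, 0, 0, -40, 0, 0, 1],
    [0, 0, 0, -60, 0, 0, 1],
    [0, 0, 0, -80, 0, 0, 1],
    [0, 0, 0, -100, 0, 0, 1],
  ],
)

```text
t: 13.85
tcp_pos: [0.5539, -0.0445, 0.4442]
orientation: [2.128, 0.187, -2.128]
ft_force: [0.6, -0.5, -4.0]
finger_gap: 0.0153
```

Run:
```python
from h import *
p=np.radians(15.5); print(487.2-15*np.cos(p),-263.7-15*np.sin(p))
plan(487.2-15*np.cos(p),-263.7-15*np.sin(p),295,15.5)
```

```text
472.74554320187065 -267.70857564117387
t 13.85 turn [-0.89  0.   -0.02] shift [ -5.4 205.4 119.1] grasp now [553.9 -44.5 289.2] F [ 0.6 -0.5 -4. ] gap 15.3
```

Call:
jog_arm(
  deltas=[
    [-0.1, 0, 0, -5, 8, 5, 1],
    [-0.2, 0, 0, -5, 28, 16, 1],
    [-0.4, 0, 0, -5, 56, 32, 1],
    [-0.6, 0, 0, -5, 86, 50, 1],
    [-0.8, 0, 0, -5, 116, 67, 1],
    [-0.9, 0, 0, -5, 146, 85, 1],
    [-0.9, 0, 0, -5, 172, 100, 1],
    [-0.9, 0, 0, -5, 191, 111, 1],
  ],
)

```text
t: 14.52
tcp_pos: [0.4763, -0.2555, 0.4485]
orientation: [2.076, 0.275, -2.079]
ft_force: [-0.1, -0.2, -3.1]
finger_gap: 0.0152
```

Call:
jog_arm(
  deltas=[
    [0, 0, 0, 0, 8, 4, 1],
    [0, 0, 0, 0, 14, 8, 1],
    [0, 0, 0, 0, 14, 8, 1],
    [0, 0, 0, 0, 14, 8, 1],
  ],
)

```text
t: 14.85
tcp_pos: [0.4754, -0.2655, 0.4476]
orientation: [2.076, 0.287, -2.075]
ft_force: [1.3, 0.5, -3.3]
finger_gap: 0.0154
```

Run:
```python
from h import *
im=cams.get_image("scene")
cv2.imwrite("pics/p1.png",cv2.resize(im[90:250,70:230,::-1],(600,600),interpolation=cv2.INTER_CUBIC))
plan(472.7,-267.7,295,15.5)
s=monitor.read_state(); g=s["tcp_pos"]-[0,0,.155]
print("foot exp",((proj("scene",g-[0,0,.142])[0]-[70,90]+.4)*3.75).round(),"ft at rim",)
```

```text
t 14.9 turn [ 0.05 -0.01  0.01] shift [-2.5  1.9  3.6] grasp now [ 475.6 -264.9  292.5] F [-0.1  0.1 -3.2] gap 15.3
foot exp [214. 296.] ft at rim
```

View pics/p1.png

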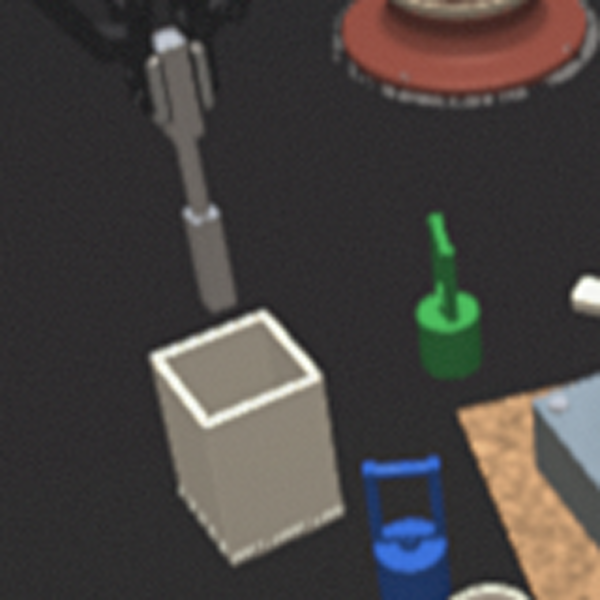

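The rod hangs upright above the pot, with the foot at (218,303). The rim corners are at (155,355), (265,314), (322,376) and (209,423).

Run:
```python
from h import *
g=lambda u,v,z:(1000*onz("scene",u/3.75+70-.4,v/3.75+90-.4,z)).round(1)
P=np.array([g(*q,.11) for q in((155,355),(265,314),(322,376),(209,423))]);print(P,P.mean(0)); print(g(218,302,.1505),g(218,302,.147))
for z in(.1505,.292):print(z,(proj("scene",[.4756,-.2649,z])[0]-[70,90]+.4)*3.75)
```

```text
[[ 465.7 -302.1  110. ]
 [ 450.1 -236.8  110. ]
 [ 515.1 -217.6  110. ]
 [ 532.7 -283.4  110. ]] [ 490.9   -259.975  110.   ]
[ 482.  -263.6  150.5] [ 477.5 -263.3  147. ]
0.1505 [213.50528509 295.66193865]
0.292 [171.02328026  76.316274  ]
```

The offset inside the pot is about 13 mm towards −x, well within the opening. Lowering now.

Call:
jog_arm(
  deltas=[
    [0, 0, 0, 10, 0, 0, 1],
    [0, 0, 0, 25, 0, 0, 1],
    [0, 0, 0, 40, 0, 0, 1],
    [0, 0, 0, 55, 0, 0, 1],
    [0, 0, 0, 70, 0, 0, 1],
    [0, 0, 0, 70, 0, 0, 1],
  ],
)

```text
t: 15.4
tcp_pos: [0.4743, -0.2647, 0.3738]
orientation: [2.07, 0.293, -2.083]
ft_force: [-0.9, -0.2, -3.8]
finger_gap: 0.0151
```

Call:
jog_arm(
  deltas=[
    [0, 0, 0, 12, 0, 0, 1],
    [0, 0, 0, 24, 0, 0, 1],
    [0, 0, 0, 36, 0, 0, 1],
    [0, 0, 0, 48, 0, 0, 1],
    [0, 0, 0, 58, 0, 0, 1],
    [0, 0, 0, 64, 0, 0, 1],
    [0, 0, 0, 66, 0, 0, 1],
    [0, 0, 0, 66, 0, 0, 1],
  ],
)

```text
t: 16.07
tcp_pos: [0.475, -0.2665, 0.3112]
orientation: [2.075, 0.285, -2.076]
ft_force: [0.1, -0.5, -3.5]
finger_gap: 0.0152
```

Call:
jog_arm(
  deltas=[
    [0, 0, 0, 1, 0, 0, 1],
    [0, 0, 0, 2, 0, 0, 1],
    [0, 0, 0, 3, 0, 0, 1],
    [0, 0, 0, 4, 0, 0, 1],
    [0, 0, 0, 4, 0, 0, 1],
  ],
)

```text
t: 16.48
tcp_pos: [0.4747, -0.2667, 0.3074]
orientation: [2.076, 0.284, -2.076]
ft_force: [-0.7, -0.3, -2.9]
finger_gap: 0.0151
```

Call:
jog_arm(
  deltas=[
    [0, 0, 0, 1, 0, 0, 1],
    [0, 0, 0, 2, 0, 0, 1],
    [0, 0, 0, 3, 0, 0, 1],
    [0, 0, 0, 3, 0, 0, 1],
  ],
)

```text
t: 16.82
tcp_pos: [0.4747, -0.2666, 0.3042]
orientation: [2.076, 0.285, -2.076]
ft_force: [-0.4, 0.4, -2.6]
finger_gap: 0.0153
```

Call:
jog_arm(
  deltas=[
    [0, 0, 0, 0.8, 0, 0, 1],
    [0, 0, 0, 1.6, 0, 0, 1],
    [0, 0, 0, 1.6, 0, 0, 1],
  ],
)

```text
t: 17.07
tcp_pos: [0.4748, -0.2667, 0.303]
orientation: [2.076, 0.284, -2.076]
ft_force: [0.4, 0.3, -2.2]
finger_gap: 0.015
```

Call:
jog_arm(
  deltas=[
    [0, 0, 0, 0.8, 0, 0, 1],
    [0, 0, 0, 1.6, 0, 0, 1],
    [0, 0, 0, 1.6, 0, 0, 1],
  ],
)

```text
t: 17.32
tcp_pos: [0.475, -0.2667, 0.3029]
orientation: [2.077, 0.284, -2.074]
ft_force: [-2.2, 0.3, 7.6]
finger_gap: 0.015
```

Floor contact comes at grasp z = 148 mm, as predicted. I ease off and release.

Call:
jog_arm(
  deltas=[
    [0, 0, 0, -1, 0, 0, 1],
    [0, 0, 0, -1, 0, 0, 0.8],
    [0, 0, 0, -1, 0, 0, 0.74],
    [0, 0, 0, -1, 0, 0, 0.68],
    [0, 0, 0, -1, 0, 0, 0.6],
    [0, 0, 0, -1, 0, 0, 0.4],
    [0, 0, 0, -1, 0, 0, 0],
    [0, 0, 0, -1, 0, 0, 0],
  ],
  force=20,
)

```text
t: 17.98
tcp_pos: [0.4748, -0.2667, 0.3022]
orientation: [2.076, 0.284, -2.076]
ft_force: [-0.0, 0.3, -0.2]
finger_gap: 0.0691
```

Call:
jog_arm(
  deltas=[
    [0, 0, 0, 0, 0, 0, 0],
    [0, 0, 0, 0, 0, 0, 0],
    [0, 0, 0, -3, 0, 0, 0],
    [0, 0, 0, -8, 0, 0, 0],
    [0, 0, 0, -16, 0, 0, 0],
    [0, 0, 0, -28, 0, 0, 0],
    [0, 0, 0, -45, 0, 0, 0],
    [0, 0, 0, -65, 0, 0, 0],
  ],
)

```text
t: 18.65
tcp_pos: [0.4745, -0.2666, 0.368]
orientation: [2.075, 0.285, -2.077]
ft_force: [-0.0, 0.8, 1.4]
finger_gap: 0.0854
```

Call:
jog_arm(
  deltas=[
    [0, 0, 0, -20, 0, 0, 0],
    [0, 0, 0, -40, 0, 0, 0],
    [0, 0, 0, -60, 0, 0, 0],
    [0, 0, 0, -60, 0, 0, 0],
    [0, 0, 0, -60, 0, 0, 0],
  ],
)

```text
t: 19.07
tcp_pos: [0.4748, -0.2667, 0.4288]
orientation: [2.078, 0.282, -2.072]
ft_force: [-0.2, -0.0, -0.6]
finger_gap: 0.0853
```

Run:
```python
from h import *
im=save("scene","pics/f.png")
cv2.imwrite("pics/fb.png",cv2.resize(im[60:330,80:440,::-1],(800,600),interpolation=cv2.INTER_CUBIC))
a=cv2.imread("pics/scene0.png"); 
d=cv2.absdiff(cv2.GaussianBlur(a,(5,5),0),cv2.GaussianBlur(im[:,:,::-1],(5,5),0)).max(2)>40
n,l,st,c=cv2.connectedComponentsWithStats(d.astype(np.uint8))
print([s.tolist() for s in st[1:] if s[4]>12])
s=monitor.read_state();print(s["t"],s["ft_force"],s["tcp_pos"],s["dq"])
```

```text
[[73, 0, 45, 26, 979], [154, 0, 13, 7, 61], [179, 0, 11, 4, 22], [183, 0, 24, 37, 373], [213, 7, 4, 16, 34], [163, 8, 7, 8, 38], [159, 10, 5, 24, 69], [77, 24, 45, 19, 388], [212, 30, 5, 13, 58], [169, 33, 11, 7, 43], [182, 37, 15, 7, 75], [85, 41, 34, 9, 153], [130, 62, 11, 7, 39], [71, 80, 16, 4, 40], [91, 113, 5, 17, 36], [349, 130, 13, 14, 102], [221, 139, 26, 59, 871], [110, 143, 22, 33, 255], [342, 147, 17, 25, 321], [124, 176, 10, 6, 40]]
19.1167 [ 0.20704793 -0.85910387 -0.17688106] [ 0.47448942 -0.26655561  0.42750931] [-0.00113162  0.02472954  0.00124785  0.02843615  0.00200434  0.00080222
 -0.0034004 ]
```

View pics/fb.png

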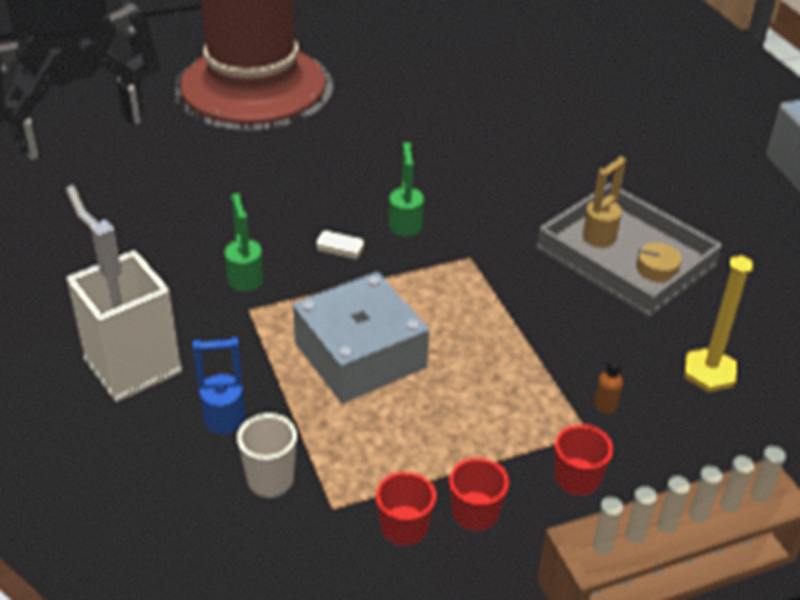

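The rod stands in the pot at (105,270) and the weight stands upright in the tray at (603,215) beside the disc. The socket is empty, and the image differences show only the weight, the rod and the arm changed. Handing in.

```bash
python3 -c "
from h import *
print(order.sign_off())"
```

```text
the job is handed in; nothing more can be done
None
```

I lifted the brass weight off the hook and set it upright on the tray floor beside the disc. Then I drew the rod straight up out of its socket, lowered it foot down to the pot floor and let go. I handed the job in at about 19 s; `sign_off` gave no verdict.

- **Last picture:** The weight stands upright next to the disc, the rod is in the pot and the socket is empty. Compared with the first scene picture, only the weight, the rod and the arm had changed. The gripper was open and clear of everything.
- **Forces:** The highest end-of-move reading was about 9 N at the wrist. Contact with both floors was felt at about the expected heights; the tray floor came 2–3 mm higher than I had reckoned.
- **Disagreement:** The two cameras differed by 2 to 5 mm on the rod head, the pot and the hook bar. I used values in between, and the grips and the fit allowed for it.

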